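# Draw the tile tray into the carving bay and clamp it

## Task

Hook your fingertips behind the far lip of the steel tray and draw it, tile and all, into the carving bay until it presses gently against the stop bar. Then swing the clamp arm round behind the tray until it holds the tray firmly against the stop, without straining it, and let go. Leave the other things on the bench alone.

Things in the scene. Friction and masses are not known exactly. Their poses are not given: they have to be found in the camera images.
- tray: stainless tray standing on the bench, 150 mm (its x) x 200 mm (its y) over its lip, 30 mm high. Origin: centre of its underside; its +x side is the far one. With its tile it weighs 0.7 to 0.95 kg and takes 2 to 5 N to slide. The tile fills it to within 4 mm of the walls, so no finger fits inside: move it with the fingertips behind the far lip
- tray_far_lip (a point): middle of the outer edge of the tray's far lip, 75 mm along the tray's +x from its origin and 30 mm over the bench. The lip is a flange turned outwards all round the top, 10 mm wide and 3 mm thick; the walls under it measure 130 x 180 mm
- tile: carved plaster tile 116 x 166 x 20 mm lying loose in the tray (its top 7 mm below the lip); origin at the centre of its underside
- bay: carving bay screwed to the bench, open to its +x (away from the robot); origin on the bench midway between its two side rails, x along the rails. Rails: aluminium angles 34 mm high, 206 mm apart inside (3 mm to spare on each side of the tray), from x = -85 to +20 mm, then flaring outwards by 15 mm up to x = +52 mm. The tray slides on the bench itself
- seated_lip (a point): point on the bay's middle line (bay x = 75 mm, 30 mm over the bench) where the middle of the tray's far lip ends up with the stop bar in mid-setting. The stop bar is a rigid bar 36 mm high across the near end of the rails; it is locked anywhere within 5 mm either way along the bay's x, and this is not measured: feel for it. So the seated lip lies within 5 mm of this point
- clamp_pivot (a point): vertical pivot of the clamp arm, a 14 mm post at the right-hand far corner of the bay (bay x = 76, y = -126 mm), given 40 mm over the bench. It is stiff (0.8 Nm, about 7 N at the knob): the arm stays where it is left
- clamp_knob (a point): middle of the upright black knob (16 mm across, from 43 to 83 mm over the bench) fixed on the end of the clamp arm, 120 mm from the pivot; given 63 mm over the bench. It can be pinched from above. With the peg on the tray each extra 1 N at the knob is about 3 N on the tray
- clamp_peg (a point): middle of the rubber-covered peg, 16 mm in diameter, that hangs from the clamp arm 36 mm from its pivot, from 38 down to 16 mm over the bench; it presses on the outer edge of the tray's far lip. 6 to 30 N on the tray is a firm hold (0.01 to 0.04 rad past first touch; on release it eases back to 22 N or so); above 40 N the tray bows and the tile may crack
- clamp_arm (a joint): angle of the clamp arm (flat bar 37 to 43 mm over the bench, above the lip), rad: 0 along the bay's +y, across behind the tray; pi/2 along its +x, away from the robot; pi along -y, outwards. It stands open at 2.0 to 2.5 and closes to lower values, the knob passing round the +x side; its peg meets a seated tray at 0.05 to 0.35, depending on the stop bar
- chisel: slim carving chisel, 190 mm long, lying on the bench left of the bay
- dust_brush: dust brush, 190 mm long, lying on the bench
- shard_a: broken piece of plaster tile, about 65 x 50 x 18 mm, lying on the bench under the clamp arm's sweep; leave it
- shard_b: broken piece of plaster tile, about 75 x 50 x 18 mm, lying on the bench
- shard_c: broken piece of plaster tile, about 65 x 50 x 18 mm, lying on the bench
- mixing_bowl: small rubber plaster bowl, 110 mm across, 50 mm high, standing on the bench to the left
Mind the look-alikes: they are no part of the job. Leave any brown look-alike of the tray alone.

How it is judged (in metres and radians):
On the way:
1. the tray, drawn in between the rails with the clamp arm still open, presses on the stop bar (2 N or more) (x of tray in the frame of bay between -0.0085 and 0.0085 m and y of tray in the frame of bay between -0.007 and 0.007 m and angle between the x axis of tray and the x axis of bay, either way round below 0.04 rad and contact force between bay and tray above 2 N and value of joint clamp_arm above 0.9 rad), for 0.1 s.
At the end, for the whole second after the job is handed in: the tray stands flat on the bench and square between the rails (within 0.04 rad; its origin within 8.5 mm of the bay's along x and 7 mm across) with its tile lying in it (centres within 12 mm), and the clamp arm, left at under 0.5 rad, holds it against the stop bar with 6 to 30 N, everything at rest (x of tray in the frame of bay between -0.0085 and 0.0085 m and y of tray in the frame of bay between -0.007 and 0.007 m and angle between the x axis of tray and the x axis of bay, either way round below 0.04 rad and contact force between clamp_arm and tray between 6 and 30 N and angle between tray's own z axis and vertical below 0.04 rad and height (world z) of tray below 0.004 m and value of joint clamp_arm below 0.5 rad and linear speed of tray below 0.01 m/s and velocity of joint clamp_arm below 0.05 rad/s and horizontal distance between tile and tray below 0.012 m and z of tile in the frame of tray below 0.008 m); the robot touches nothing.
It fails at once if the fingers pull or push the tray with more than 25 N (contact force between the fingers and tray above 25 N).
It fails at once if the clamp squeezes the tray with more than 40 N (contact force between clamp_arm and tray above 40 N).
It fails at once if the tray is tipped by more than 0.15 rad or lifted by more than 20 mm (angle between tray's own z axis and vertical above 0.15 rad or height (world z) of tray above 0.02 m).
It fails at once if a bystander is moved by more than 20 mm (distance of any of chisel, dust_brush, shard_a, shard_b, shard_c, mixing_bowl from where it was at the start of the episode above 0.02 m).
It also fails if it takes over 72 s, if anything falls off the work surface, if the arm or the gripper's body presses on something with over 40 N, if the wrist force passes 120 N, or if a joint passes its speed limit or range.

## Robot

A 6-joint arm with a two-finger parallel gripper is mounted at the origin on the work surface. World frame = base frame: x ahead of the robot, y to its left, z up, the work surface at z = 0. Lengths are in m, angles in degrees, forces in N, time in s.
With the tool pointing down it reaches from about 0.275 to 0.825 m from the base axis. Payload 4.9 kg.
Tool frame: the origin (TCP) lies on the centre line of the jaws, within the pads' length; the fingertips stand ctrl.finger_overhang ahead of it and the grasp point (between the pads) lies 8 mm behind it (ctrl.finger_overhang is the distance from the TCP to the fingertips, in m); y points along the fingers, z is the direction in which the jaws open and shut, and the axes are right-handed (so a half turn about y gives the same grasp; the last joint's range is limited). The gripper opens to 85 mm and grips with 20 to 120 N. Pads are 22 mm wide; open, the fingers measure 114 mm over their backs; the gripper's body (76 mm by 85 mm) begins 54 mm behind the grasp point. The pads swing forward as they close: fully open they stand 13 mm farther back than shut.
Start: joints at [-72.204, 18.69, -11.035, 60.275, 0, 82.311], TCP at [0.237, -0.496, 0.216] pointing down, gripper open.
Joint ranges: [-152.03, 152.03], [-55.5, 102.48], [-74.3, 77.21], [-110.64, 120.58], [-84.22, 78.4], [-180, 180]. Speed limits (degrees/s): [147.25, 147.25, 180, 180, 180, 180].

## Interface

Orientations are given as [roll, pitch, yaw] about the fixed x, y, z axes, in that order (R = Rz(yaw) Ry(pitch) Rx(roll)).
In Python, from cell import ctrl gives the robot as it stands. The module is installed in compiled form; this text tells all that it offers.
- The arm moves only by the tool play_rows, never from a script. Its argument "deltas" is one flat list of numbers, 7 for each row, row after row: the shift along the tool's x, y, z in m, then the turn, a rotation vector about the tool's x, y, z in rad, then the gripper command: -1 is shut, 1 is fully open, values between are in proportion. A call has 1 to 10 rows; each row is the pose to reach, as a shift and turn from the pose commanded when the call began, along the tool's axes at that moment; what a row does not reach only later rows make up. A row lasts 1/8 s, in which the tool goes at most 62.5 mm and 10.7 degrees, less where a joint would pass 70% of its speed; a pose out of reach is approached as far as the arm can. A call with a gripper value outside its range is refused whole. The fingers move at their own pace and stop on an object; the grip force is fixed at half the most. Time passes only in rows, so rows that repeat a pose let the fingers close. It gives the time, the measured TCP pose, the force and the opening at its end, in the units of the state.
- ctrl.get_state(): the state, without advancing time (a new reading comes with each control period).
- ctrl.get_image(name): name is "scene" or "top" or "wrist"; returns the picture (400x640x3 uint8, blue, green, red); there is no depth.
- ctrl.camera_model(name): a dict with "mtx" (3x3 intrinsics, pixels), "k1" (the pictures are not rectified: a ray, as slopes to the right and down, at radius r is drawn at 1 + k1 r^2 times it, then the intrinsics apply), "world_to_cam" (4x4, takes a point from world to camera coordinates). Camera axes: x right, y down, z forward; pixel columns grow to the right and rows downward; lengths in m; the calibration is good to about 2 mm. A picture is of the moment at which its call begins: read the wrist's pose just before it. camera_model takes no time and is no camera call; for the wrist camera it gives the pose at the moment of the call.
- ctrl.job_done(): hands the job in, once; it reports no verdict.
The state is a dict: "t": time; "joint_positions": joint angles; "qd": joint speeds; "joint_torque": joint torques, N m; "tcp_pos": TCP position; "orientation": TCP orientation; "wrist_force": force on the tool from outside, world axes, zero at the start; "moment": the same for the moment, N m; "opening": finger opening in m.
Only numpy, scipy, OpenCV 4.12 (cv2) and the standard library are available. Lean on these libraries where they do the work, as an engineer would, in place of code of your own. Each camera call takes 0.05 s, during which the arm holds its last target. There are 200 camera calls.

## Working session

There is one attempt and no reset: what is moved stays moved. The work goes in short steps, Python scripts to look and compute and a tool call to move; the robot and the scene stay as the last step left them, time stands still between calls to the robot, and variables do not carry over. Pictures are saved under pics/ and viewed, about 8 in all and at most 12, crops included, and the job is handed in when it is done.

Besides the shell and the picture viewer there is one more tool, called after "Request:" as name(argument=value, ...) on one line, values as JSON. play_rows: Moves the arm, as the interface text tells. Its arguments: {"type":"object","properties":{"deltas":{"type":"array","items":{"type":"number"}}},"required":["deltas"]}

```bash
mkdir -p pics; cat > h.py <<'E'
import numpy as np, cv2
from cell import ctrl
def ray(m,uv):
    K=np.array(m["mtx"]);p=np.linalg.solve(K,[uv[0],uv[1],1.])[:2];q=p.copy()
    for _ in range(30): q=p/(1+m["k1"]*(q@q))
    T=np.array(m["world_to_cam"]);R=T[:3,:3]
    return -R.T@T[:3,3], R.T@np.array([q[0],q[1],1.])
def onz(m,uv,z):
    o,d=ray(m,uv); return o+d*(z-o[2])/d[2]
def proj(m,P):
    T=np.array(m["world_to_cam"]);c=T[:3,:3]@np.array(P)+T[:3,3];q=c[:2]/c[2]
    q=q*(1+m["k1"]*(q@q)); return (np.array(m["mtx"])@[q[0],q[1],1])[:2]
E
python3 - <<'E'
from h import *
s=ctrl.get_state();print(s,ctrl.finger_overhang)
for n in("top","scene"):
    im=ctrl.get_image(n);cv2.imwrite(f"pics/{n}0.png",im);print(n,ctrl.camera_model(n))
E
```

```text
{'t': 0.0, 'joint_positions': array([-7.22046959e+01,  1.87317832e+01, -1.10940651e+01,  6.02752167e+01,
        1.34136105e-03,  8.23097758e+01]), 'qd': array([-0.01715437,  0.07350786, -0.03464635, -0.08312888, -0.0085953 ,
        0.08638362]), 'joint_torque': array([-2.75257356e-03, -4.43394935e+01,  2.62443155e+01,  1.53306843e-02,
       -1.02997724e-04,  6.07713176e-06]), 'tcp_pos': array([ 0.23646857, -0.49587232,  0.21559199]), 'orientation': array([-9.00999765e+01,  1.48535070e-02, -1.54514486e+02]), 'wrist_force': array([ 0.53482596,  0.28433103, -0.17574037]), 'moment': array([0.00703095, 0.04020417, 0.02383035]), 'opening': 0.08526873800225246} 0.011
top {'mtx': array([[468.58365306,   0.        , 330.8647467 ],
       [  0.        , 468.58365306, 205.53805053],
       [  0.        ,   0.        ,   1.        ]]), 'k1': -0.05043271610002607, 'world_to_cam': array([[ 7.67027689e-04, -9.99939906e-01,  1.09360215e-02,
        -1.86074882e-02],
       [-9.82635901e-01, -2.78276433e-03, -1.85523425e-01,
         5.60226257e-01],
       [ 1.85542709e-01, -1.06038257e-02, -9.82578985e-01,
         1.10604922e+00],
       [ 0.00000000e+00,  0.00000000e+00,  0.00000000e+00,
         1.00000000e+00]])}
scene {'mtx': array([[366.33972661,   0.        , 318.70591349],
       [  0.        , 366.33972661, 204.9669682 ],
       [  0.        ,   0.        ,   1.        ]]), 'k1': -0.04614879920645399, 'world_to_cam': array([[-0.28988943,  0.95704461,  0.00545198,  0.15041848],
       [ 0.81341896,  0.24937879, -0.52550909, -0.39926185],
       [-0.50429526, -0.14790479, -0.85077051,  1.26389782],
       [ 0.        ,  0.        ,  0.        ,  1.        ]])}
```

View pics/top0.png

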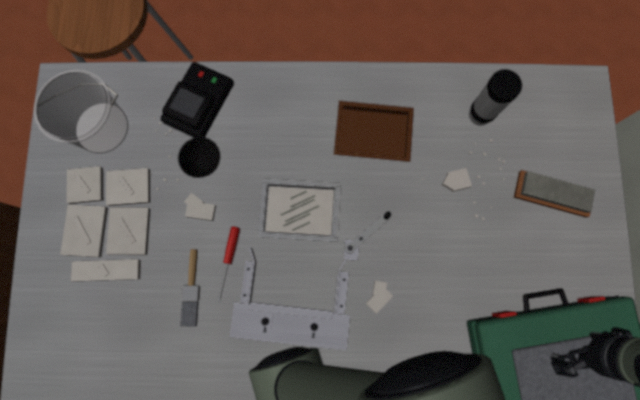

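View pics/scene0.png

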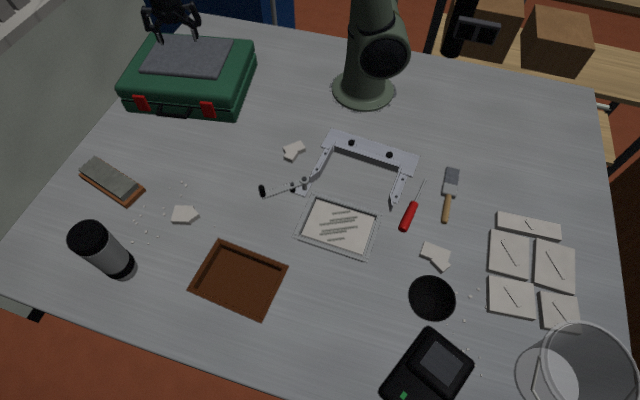

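Top view: tray at about (300,210), bay with its stop plate at (290,320) and rails ending at (252,250)/(343,270). Clamp pivot is at (351,250) and the knob at (388,215). The brown look-alike is at (373,131). I'll enlarge the work area.

```bash
python3 - <<'E'
from h import *
im=cv2.imread("pics/top0.png")[170:360,220:420]
im=cv2.resize(im,None,fx=4,fy=4,interpolation=cv2.INTER_CUBIC)[:760]
im=cv2.convertScaleAbs(im,alpha=1.5)
im=cv2.resize(im,(630,598));print(im.shape)
cv2.imwrite("pics/c1.png",im)
im=cv2.imread("pics/scene0.png")[115:270,240:440]
cv2.imwrite("pics/c2.png",cv2.convertScaleAbs(cv2.resize(im,(760,589),interpolation=cv2.INTER_CUBIC),alpha=1.5))
E
```

```text
(598, 630, 3)
```

View pics/c1.png

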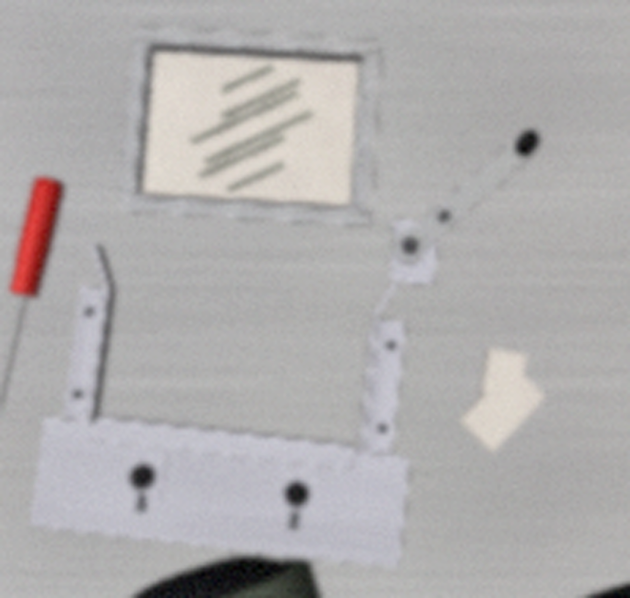

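View pics/c2.png

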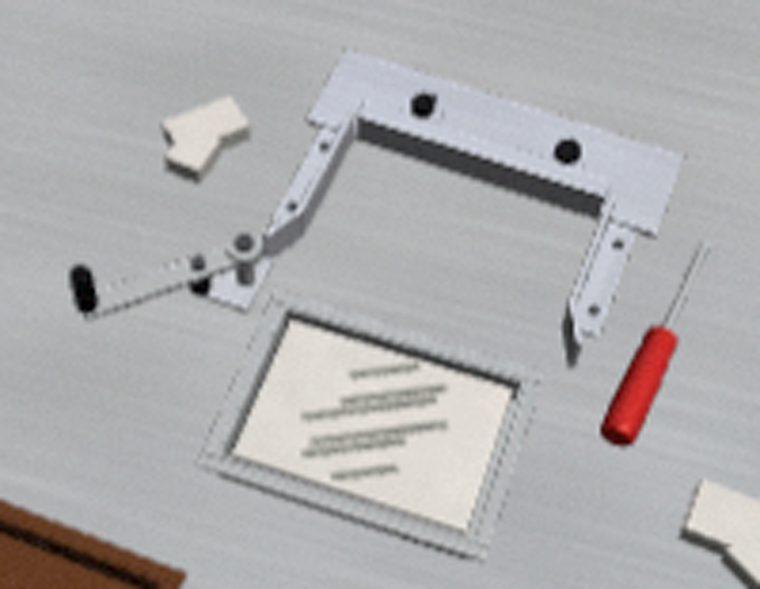

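```bash
cat > m.py <<'E'
from h import *
mt=ctrl.camera_model("top");ms=ctrl.camera_model("scene")
T=lambda u,v,z:onz(mt,(220+u/3.15,170+v/3.147),z)
S=lambda u,v,z:onz(ms,(240+u/3.8,115+v/3.8),z)
np.set_printoptions(precision=4,suppress=True)
for n,a,b in(("farL",(145,28),(485,560)),("farR",(380,42),(200,465)),("nearR",(372,222),(265,300)),("nearL",(130,210),(540,380))): print(n,T(*a,.03),S(*b,.03))
print("rail L flare,bend,end",T(98,245,.034),T(112,288,.034),T(97,420,.034))
print("rail R",T(398,285,.034),T(375,318,.034),T(360,448,.034))
print("S: railR bend,end",S(300,213,.034),S(358,112,.034),"L flare,bend,end",S(568,340,.034),S(572,305,.034),S(607,190,.034))
print("stop edge",T(45,418,.036),T(408,458,.036), S(360,118,.036),S(607,195,.036))
print("pivot",T(409,245,.046),S(245,241,.046));print("knob top",T(527,141,.083),S(80,270,.083)); print("peg screw",T(444,216,.045),S(198,263,.045))
E
python3 m.py
```

```text
farL [0.6331 0.1474 0.03  ] [0.634  0.1598 0.03  ]
farR [ 0.6221 -0.0427  0.03  ] [ 0.623  -0.0378  0.03  ]
nearR [ 0.4759 -0.0359  0.03  ] [ 0.4844 -0.0362  0.03  ]
nearL [0.485  0.1553 0.03  ] [0.4917 0.1665 0.03  ]
rail L flare,bend,end [0.4568 0.1792 0.034 ] [0.4232 0.1672 0.034 ] [0.3219 0.1759 0.034 ]
rail R [ 0.4261 -0.056   0.034 ] [ 0.4004 -0.038   0.034 ] [ 0.3012 -0.0263  0.034 ]
S: railR bend,end [ 0.4053 -0.0339  0.034 ] [ 0.2975 -0.0191  0.034 ] L flare,bend,end [0.4564 0.1787 0.034 ] [0.4265 0.1758 0.034 ] [0.3161 0.1815 0.034 ]
stop edge [0.3233 0.2156 0.036 ] [ 0.2938 -0.063   0.036 ] [ 0.3047 -0.0156  0.036 ] [0.3225 0.1822 0.036 ]
pivot [ 0.4562 -0.0642  0.046 ] [ 0.4498 -0.0621  0.046 ]
knob top [ 0.5322 -0.1529  0.083 ] [ 0.5311 -0.1529  0.083 ]
peg screw [ 0.4791 -0.0917  0.045 ] [ 0.4775 -0.0885  0.045 ]
```

Request:
play_rows(deltas=[-0.624,0.0156,-0.3128,0,-2.642,0,1,-0.624,0.0156,-0.3128,0,-2.642,0,1,-0.624,0.0156,-0.3128,0,-2.642,0,1,-0.624,0.0156,-0.3128,0,-2.642,0,1,-0.624,0.0156,-0.3128,0,-2.642,0,1,-0.624,0.0156,-0.3128,0,-2.642,0,1,-0.624,0.0156,-0.3128,0,-2.642,0,1,-0.624,0.0156,-0.3128,0,-2.642,0,1,-0.624,0.0156,-0.3128,0,-2.642,0,1,-0.624,0.0156,-0.3128,0,-2.642,0,1])

```text
t: 1.35
tcp_pos: [0.6212, -0.0016, 0.202]
orientation: [-90.0, 0.0, -46.7]
wrist_force: [-0.1, -1.1, 0.2]
opening: 0.0855
```

Request:
play_rows(deltas=[-0.011,0,0.07,0,-0.76,0,1,-0.011,0,0.07,0,-0.76,0,1,-0.011,0,0.07,0,-0.76,0,1,-0.011,0,0.07,0,-0.76,0,1,-0.011,0,0.07,0,-0.76,0,1,-0.011,0,0.07,0,-0.76,0,1])

```text
t: 2.1
tcp_pos: [0.664, 0.0523, 0.2021]
orientation: [-90.0, 0.0, -3.7]
wrist_force: [0.6, -0.9, 0.2]
opening: 0.0856
```

```bash
python3 - <<'E'
from h import *
import json
s=ctrl.get_state();m=ctrl.camera_model("wrist");im=ctrl.get_image("wrist")
print(s["tcp_pos"],s["orientation"],s["wrist_force"])
json.dump({k:np.array(v).tolist() for k,v in m.items()},open("w1.json","w"))
im=cv2.convertScaleAbs(im,alpha=1.5);cv2.imwrite("pics/w1.png",im)
T=np.array(m["world_to_cam"]);print(-T[:3,:3].T@T[:3,3],T[2,:3])
E
```

```text
[0.6640027  0.05226899 0.2021033 ] [-9.00015867e+01  3.45908721e-02 -3.68898579e+00] [ 0.56829526 -0.91738128  0.2437035 ]
[0.58070051 0.05733207 0.35936953] [ 0.32301445 -0.01943152 -0.94619453]
```

View pics/w1.png

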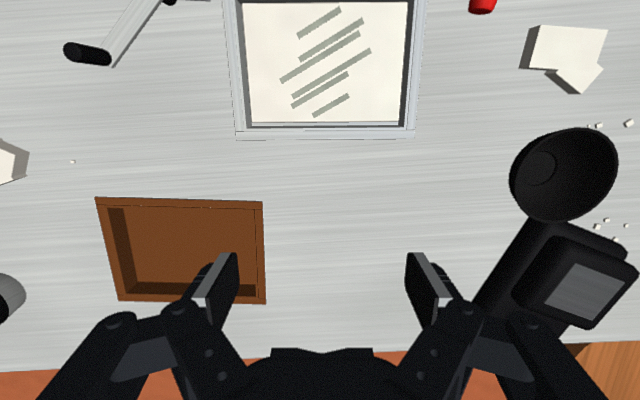

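```bash
python3 - <<'E'
from h import *
import json
np.set_printoptions(precision=4,suppress=True)
m=json.load(open("w1.json"))
im=cv2.imread("pics/w1.png")
g=cv2.cvtColor(im,cv2.COLOR_BGR2GRAY)
for c in(260,300,325,350,390): print(c,g[128:146,c])
for n,p,z in(("far R",(236,139),.03),("far L",(414,137),.03),("brown nearL",(262,203),.03),("brown farL base",(266,303),.0),("brown nearR",(96,198),.03),("brown base",(266,280),0),("shard",(519,66),0),("bowl left",(509,175),.05),("knob top",(68,50),.083)): print(n,onz(m,p,z))
# far-lip fingertip pixel predicted for tip heights
for z in (.191,.204): print(proj(m,[.664+.0,.052+.043,z]),proj(m,[.664,.052-.043,z]))
E
```

```text
260 [148 205 204 188 210 207 205 203 195 193 195 191 149 192 201 195 197 201]
300 [177 210 206 209 207 210 206 197 197 198 202 171 195 200 203 204 195 194]
325 [207 212 181 196 206 209 204 199 198 202 205 158 194 203 203 197 195 197]
350 [209 211 181 200 207 207 200 200 197 205 209 152 194 197 196 195 196 194]
390 [210 212 188 201 205 206 202 203 205 203 190 150 193 197 195 188 195 193]
far R [ 0.6215 -0.0406  0.03  ]
far L [0.632  0.1578 0.03  ]
brown nearL [ 0.6992 -0.0215  0.03  ]
brown farL base [ 0.868  -0.0432  0.    ]
brown nearR [ 0.6802 -0.2174  0.03  ]
brown base [ 0.8281 -0.0382  0.    ]
shard [0.5649 0.2816 0.    ]
bowl left [0.6769 0.2566 0.05  ]
knob top [ 0.5318 -0.1548  0.083 ]
[388.8052 229.1013] [254.1144 236.9429]
[393.6205 238.6598] [249.3899 246.9639]
```

Request:
play_rows(deltas=[-0.012,0.06,0.0055,0,-0.012,0,1,-0.012,0.12,0.0055,0,-0.012,0,1,-0.012,0.16,0.0055,0,-0.012,0,1,-0.012,0.175,0.0055,0,-0.012,0,1,-0.012,0.186,0.0055,0,-0.012,0,1,-0.012,0.186,0.0055,0,-0.012,0,1])

```text
t: 2.9
tcp_pos: [0.6532, 0.0585, 0.0171]
orientation: [-90.0, -0.1, -2.9]
wrist_force: [-0.7, 0.8, 0.4]
opening: 0.0852
```

```bash
python3 - <<'E'
from h import *
import json
s=ctrl.get_state();m=ctrl.camera_model("wrist");im=ctrl.get_image("wrist")
print(s["tcp_pos"],s["orientation"],s["wrist_force"])
json.dump({k:np.array(v).tolist() for k,v in m.items()},open("w2.json","w"))
im=cv2.convertScaleAbs(im,alpha=1.5);cv2.imwrite("pics/w2.png",im)
E
```

```text
[0.653248   0.0585006  0.01707561] [-8.99960920e+01 -6.00559513e-02 -2.87733415e+00] [-0.67010181  0.7869822   0.41117767]
```

View pics/w2.png

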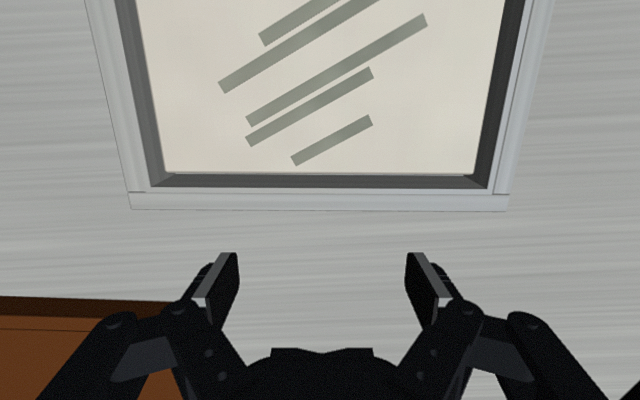

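```bash
python3 - <<'E'
from h import *
import json
np.set_printoptions(precision=4,suppress=True)
m=json.load(open("w2.json"))
for p in ((238,253),(406,253),(240,285)):
    for z in (.005,.018,.03,.04): print(p,z,onz(m,p,z))
for p in ((130,209),(508,210),(319,209)): print(onz(m,p,.03))
E
```

```text
(238, 253) 0.005 [0.6655 0.003  0.005 ]
(238, 253) 0.018 [0.6581 0.0075 0.018 ]
(238, 253) 0.03 [0.6513 0.0117 0.03  ]
(238, 253) 0.04 [0.6457 0.0152 0.04  ]
(406, 253) 0.005 [0.671  0.1132 0.005 ]
(406, 253) 0.018 [0.6632 0.1093 0.018 ]
(406, 253) 0.03 [0.6561 0.1057 0.03  ]
(406, 253) 0.04 [0.6501 0.1027 0.04  ]
(240, 285) 0.005 [0.6902 0.0008 0.005 ]
(240, 285) 0.018 [0.681  0.0055 0.018 ]
(240, 285) 0.03 [0.6724 0.0099 0.03  ]
(240, 285) 0.04 [0.6653 0.0135 0.04  ]
[ 0.6221 -0.0414  0.03  ]
[0.6327 0.1584 0.03  ]
[0.6272 0.0584 0.03  ]
```

Request:
play_rows(deltas=[0,0.002,0,0,0,0,1,0,0.004,0,0,0,0,1,0,0.006,0,0,0,0,1,0,0.006,0,0,0,0,1])

```text
t: 3.45
tcp_pos: [0.6524, 0.0586, 0.0103]
orientation: [-90.0, 0.0, -2.9]
wrist_force: [-0.3, 0.0, 0.3]
opening: 0.0856
```

Request:
play_rows(deltas=[0,0.002,0,0,0,0,1,0,0.004,0,0,0,0,1,0,0.006,0,0,0,0,1,0,0.006,0,0,0,0,1])

```text
t: 3.95
tcp_pos: [0.6523, 0.0586, 0.0041]
orientation: [-90.0, 0.0, -2.8]
wrist_force: [0.6, 0.3, 1.0]
opening: 0.0852
```

Request:
play_rows(deltas=[-0.004,0,0,0,0,0,1,-0.008,0,0,0,0,0,1,-0.011,0,0,0,0,0,1,-0.014,0,0,0,0,0,1,-0.016,0,0,0,0,0,1,-0.018,0,0,0,0,0,1,-0.02,0,0,0,0,0,1])

```text
t: 4.82
tcp_pos: [0.6325, 0.0596, 0.0045]
orientation: [-90.0, -0.0, -2.9]
wrist_force: [-0.1, 0.1, -0.1]
opening: 0.0857
```

```bash
python3 - <<'E'
from h import *
import json
m=ctrl.camera_model("wrist");im=ctrl.get_image("wrist");s=ctrl.get_image("scene")
json.dump({k:np.array(v).tolist() for k,v in m.items()},open("w3.json","w"))
im=cv2.convertScaleAbs(im,alpha=1.5)
sc=cv2.convertScaleAbs(cv2.resize(s[170:290,270:430],(800,600),interpolation=cv2.INTER_CUBIC),alpha=1.6)
out=np.vstack([cv2.resize(im[150:400],(640,250)),cv2.resize(sc,(467,350))[:, :].copy() if 0 else cv2.copyMakeBorder(cv2.resize(sc,(467,350)),0,0,0,173,0)])
cv2.imwrite("pics/w3.png",out)
E
```

```text
(no output)
```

View pics/w3.png

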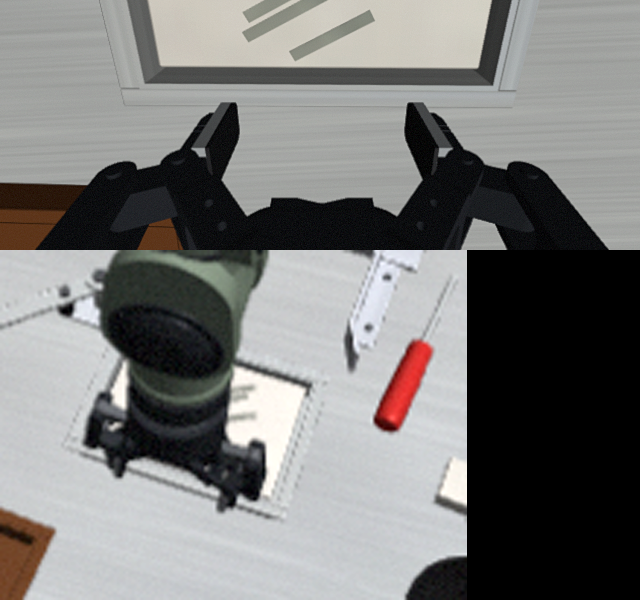

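Request:
play_rows(deltas=[0.01,0,0,0,0,0,0.5,0.02,0,0,0,0,0,0.5,0.02,0,0,0,0,0,0.5,0.02,0.003,0,0,0,0,0.5,0.02,0.006,0,0,0,0,0.5,0.02,0.006,0,0,0,0,0.5])

```text
t: 5.68
tcp_pos: [0.6519, 0.0586, -0.0021]
orientation: [-90.0, 0.1, -2.9]
wrist_force: [-0.1, 0.0, 0.2]
opening: 0.0637
```

```bash
python3 - <<'E'
from h import *
import json
np.set_printoptions(precision=4,suppress=True)
m=ctrl.camera_model("wrist");im=ctrl.get_image("wrist");s=ctrl.get_state();print(s["tcp_pos"],s["opening"],s["wrist_force"])
json.dump({k:np.array(v).tolist() for k,v in m.items()},open("w4.json","w"))
cv2.imwrite("pics/w4.png",cv2.convertScaleAbs(im[150:350,120:520],alpha=2))
E
```

```text
[ 0.6522  0.0586 -0.0019] 0.06401335289474273 [ 0.8783  0.4028 -0.2685]
```

View pics/w4.png

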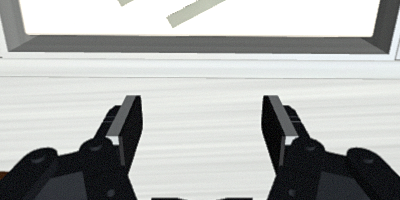

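```bash
python3 - <<'E'
from h import *
import json
m=json.load(open("w4.json"))
for z in (0,.01,.02,.03): a,b=onz(m,(260,247),z),onz(m,(382,246),z);print(z,a,b,b[1]-a[1])
print(onz(m,(320,227),.03))
E
```

```text
0 [0.65275918 0.02171966 0.        ] [0.65571177 0.09448739 0.        ] 0.07276773416887569
0.01 [0.64733746 0.02434386 0.01      ] [0.65009978 0.09242224 0.01      ] 0.06807838523043026
0.02 [0.64191575 0.02696805 0.02      ] [0.64448779 0.09035709 0.02      ] 0.06338903629198486
0.03 [0.63649403 0.02959225 0.03      ] [0.6388758  0.08829194 0.03      ] 0.05869968735353947
[0.62737041 0.05899332 0.03      ]
```

Request:
play_rows(deltas=[0,0.004,0,0,0,0,0.5,0,0.008,0,0,0,0,0.5,-0.006,0.008,0,0,0,0,0.5,-0.01,0.008,0,0,0,0,0.5,-0.012,0.008,0,0,0,0,0.5,-0.014,0.008,0,0,0,0,0.5,-0.016,0.008,0,0,0,0,0.5,-0.018,0.008,0,0,0,0,0.5,-0.02,0.008,0,0,0,0,0.5])

```text
t: 6.85
tcp_pos: [0.6334, 0.0594, -0.0092]
orientation: [-90.0, -0.1, -2.8]
wrist_force: [4.0, -0.1, -1.0]
opening: 0.0638
```

Request:
play_rows(deltas=[-0.004,0,-0.0006,0,0.003,0,0.5,-0.01,0,-0.0014,0,0.007,0,0.5,-0.017,0,-0.0024,0,0.012,0,0.5,-0.024,0,-0.0034,0,0.017,0,0.5,-0.031,0,-0.0044,0,0.022,0,0.5,-0.038,0,-0.0054,0,0.027,0,0.5,-0.045,0,-0.0064,0,0.032,0,0.5,-0.052,0,-0.0074,0,0.037,0,0.5,-0.058,0,-0.0082,0,0.041,0,0.5,-0.063,0,-0.0089,0,0.045,0,0.5])

```text
t: 8.1
tcp_pos: [0.5692, 0.0538, -0.0093]
orientation: [-90.0, -0.0, -5.4]
wrist_force: [4.9, 0.1, 0.5]
opening: 0.0639
```

```bash
python3 - <<'E'
from h import *
import json
print(ctrl.get_state()["wrist_force"])
t=ctrl.get_image("top");cv2.imwrite("pics/t5r.png",t);s=ctrl.get_image("scene");cv2.imwrite("pics/s5r.png",s)
a=cv2.resize(t[200:350,220:370],(598,598),interpolation=cv2.INTER_CUBIC)[:, :400]
c=lambda i,w:cv2.convertScaleAbs(cv2.resize(i,w,interpolation=cv2.INTER_CUBIC),alpha=1.5)
cv2.imwrite("pics/b5.png",np.hstack([c(t[200:350,220:320],(400,600)),c(s[130:280,300:400],(400,600))]))
E
```

```text
[4.86684938 0.05277546 0.47543767]
```

View pics/b5.png

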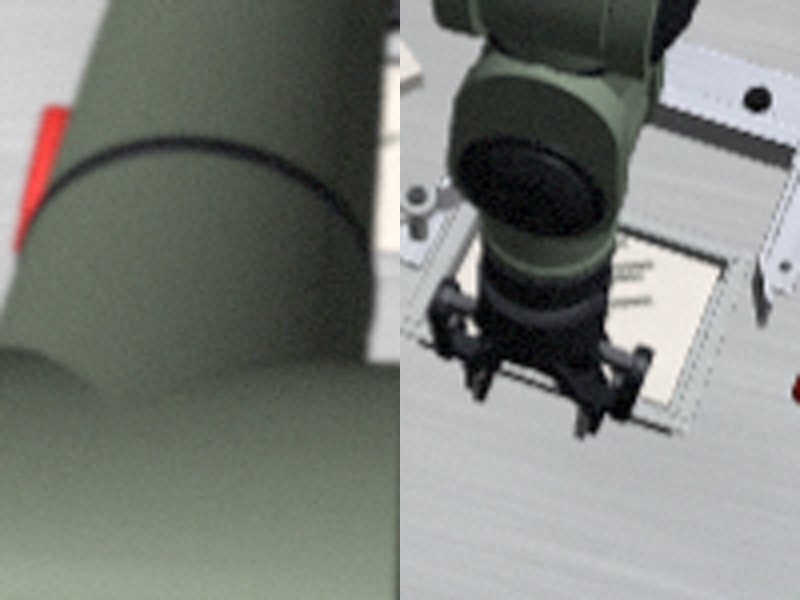

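Scene view: the tray's left near corner (755,262) is just inside the left flare (765,290), so it is entering the bay. I'll keep pulling and watch the force.

Request:
play_rows(deltas=[-0.004,0,0,0,0.002,0,0.5,-0.008,0,0,0,0.004,0,0.5,-0.012,0,0,0,0.004,0,0.5,-0.016,0,0,0,0.004,0,0.5,-0.02,0,0,0,0.004,0,0.5,-0.024,0,0,0,0.004,0,0.5,-0.028,0,0,0,0.004,0,0.5,-0.032,0,0,0,0.004,0,0.5])

```text
t: 9.2
tcp_pos: [0.5379, 0.0567, -0.0094]
orientation: [-90.0, -0.1, -5.7]
wrist_force: [5.5, -1.0, 0.4]
opening: 0.0641
```

Request:
play_rows(deltas=[-0.004,0,0,0,0,0,0.5,-0.008,0,0,0,0,0,0.5,-0.012,0,0,0,0,0,0.5,-0.016,0,0,0,0,0,0.5,-0.02,0,0,0,0,0,0.5,-0.024,0,0,0,0,0,0.5,-0.028,0,0,0,0,0,0.5,-0.032,0,0,0,0,0,0.5])

```text
t: 10.2
tcp_pos: [0.506, 0.0599, -0.0094]
orientation: [-90.0, -0.1, -5.7]
wrist_force: [5.3, -1.3, 0.9]
opening: 0.064
```

Request:
play_rows(deltas=[-0.004,0,0,0,0,0,0.5,-0.008,0,0,0,0,0,0.5,-0.012,0,0,0,0,0,0.5,-0.016,0,0,0,0,0,0.5,-0.019,0,0,0,0,0,0.5,-0.021,0,0,0,0,0,0.5,-0.022,0,0,0,0,0,0.5,-0.022,0,0,0,0,0,0.5])

```text
t: 11.2
tcp_pos: [0.484, 0.0621, -0.0094]
orientation: [-90.0, -0.0, -5.7]
wrist_force: [5.2, -0.7, 0.8]
opening: 0.064
```

Request:
play_rows(deltas=[-0.001,0,0,0,0,0,0.5,-0.002,0,0,0,0,0,0.5,-0.003,0,0,0,0,0,0.5,-0.003,0,0,0,0,0,0.5])

```text
t: 11.7
tcp_pos: [0.4811, 0.0624, -0.0094]
orientation: [-90.0, -0.0, -5.7]
wrist_force: [4.1, -0.9, 2.3]
opening: 0.0641
```

Request:
play_rows(deltas=[-0.001,0,0,0,0,0,0.5,-0.002,0,0,0,0,0,0.5,-0.002,0,0,0,0,0,0.5])

```text
t: 12.08
tcp_pos: [0.4791, 0.0626, -0.0094]
orientation: [-90.0, -0.0, -5.7]
wrist_force: [4.3, -0.9, 1.7]
opening: 0.0643
```

Request:
play_rows(deltas=[-0.001,0,0,0,0,0,0.5,-0.002,0,0,0,0,0,0.5,-0.002,0,0,0,0,0,0.5])

```text
t: 12.45
tcp_pos: [0.4771, 0.0628, -0.0094]
orientation: [-90.0, -0.1, -5.7]
wrist_force: [4.7, -0.9, 0.7]
opening: 0.0639
```

Request:
play_rows(deltas=[-0.001,0,0,0,0,0,0.5,-0.002,0,0,0,0,0,0.5,-0.002,0,0,0,0,0,0.5])

```text
t: 12.82
tcp_pos: [0.4751, 0.063, -0.0094]
orientation: [-90.0, -0.0, -5.7]
wrist_force: [5.5, -0.6, 1.4]
opening: 0.0642
```

Request:
play_rows(deltas=[-0.001,0,0,0,0,0,0.5,-0.002,0,0,0,0,0,0.5,-0.002,0,0,0,0,0,0.5])

```text
t: 13.2
tcp_pos: [0.474, 0.0628, -0.0093]
orientation: [-90.0, -0.1, -5.7]
wrist_force: [6.7, -1.3, -1.0]
opening: 0.0643
```

Request:
play_rows(deltas=[-0.001,0,0,0,0,0,0.5,-0.0015,0,0,0,0,0,0.5,-0.0015,0,0,0,0,0,0.5])

```text
t: 13.58
tcp_pos: [0.4738, 0.0624, -0.0092]
orientation: [-90.1, -0.3, -5.7]
wrist_force: [8.2, -2.0, -2.7]
opening: 0.0642
```

Request:
play_rows(deltas=[-0.001,0,0,0,0,0,0.5,-0.002,0,0,0,0,0,0.5,-0.002,0,0,0,0,0,0.5,-0.002,0,0,0,0,0,0.5])

```text
t: 14.08
tcp_pos: [0.4735, 0.0621, -0.0087]
orientation: [-90.1, -0.4, -5.8]
wrist_force: [11.2, -3.9, -3.4]
opening: 0.0641
```

Request:
play_rows(deltas=[0.01,0,0,0,0,0,0.5,0.022,0,0,0,0,0,0.5,0.025,0,0,0,0,0,0.5,0.025,-0.06,0,0,0,0,0.5,0.045,-0.12,0,0,0,0,-0.7,0.065,-0.18,0,0,0,0,-0.7,0.065,-0.21,0,0,0,0,-0.7,0.065,-0.21,0,0,0,0,-0.7])

```text
t: 15.08
tcp_pos: [0.5352, 0.0573, 0.2027]
orientation: [-90.0, -0.2, -5.6]
wrist_force: [-0.1, -0.1, -1.1]
opening: 0.0128
```

```bash
python3 - <<'E'
from h import *
import json
m=ctrl.camera_model("wrist");im=ctrl.get_image("wrist");s=ctrl.get_state();print(s["tcp_pos"],s["orientation"],s["opening"],s["wrist_force"])
json.dump({k:np.array(v).tolist() for k,v in m.items()},open("w6.json","w"))
cv2.imwrite("pics/w6.png",cv2.convertScaleAbs(im,alpha=1.5))
E
```

```text
[0.53377441 0.05729372 0.20069703] [-8.99926678e+01 -2.54149505e-02 -5.65049497e+00] 0.013099995475925774 [ 0.33600719 -0.08615535 -0.14007087]
```

View pics/w6.png

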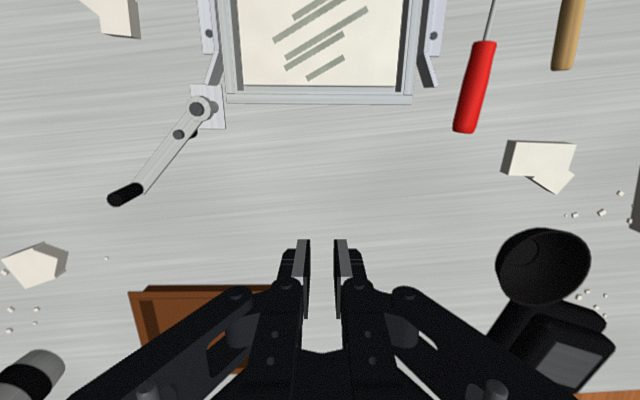

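Wrist view: the tray is seated between the rails, with its far lip at row 104 from column 226 to 411. Pivot is at (200,108), knob top at (115,199) and the closed fingertips at (309,239)/(335,239).

```bash
python3 - <<'E'
from h import *
import json
np.set_printoptions(precision=4,suppress=True)
m=json.load(open("w6.json"))
for n,p,z in(("lipR",(226,104),.03),("lipL",(411,104),.03),("lipmid",(318,104),.03),("pivot",(200,108),.046),("pivot.05",(200,108),.05),("knobtop",(115,199),.083),("railL bend",(418,58),.034),("railR bend",(215,52),.034),("railR flare",(207,84),.034),("railL flare",(427,86),.034)): print(n,onz(m,p,z))
for z in(.19,.2,.21,.22): print(z,onz(m,(309,239),z),onz(m,(335,239),z),onz(m,(300,277),z))
E
```

```text
lipR [ 0.4525 -0.0376  0.03  ]
lipL [0.472  0.1605 0.03  ]
lipmid [0.4621 0.0609 0.03  ]
pivot [ 0.4537 -0.06    0.046 ]
pivot.05 [ 0.4537 -0.0584  0.05  ]
knobtop [ 0.5313 -0.1502  0.083 ]
railL bend [0.4277 0.1663 0.034 ]
railR bend [ 0.4023 -0.0371  0.034 ]
railR flare [ 0.431  -0.0519  0.034 ]
railL flare [0.4554 0.1759 0.034 ]
0.19 [0.5395 0.0487 0.19  ] [0.5412 0.0654 0.19  ] [0.5676 0.0393 0.19  ]
0.2 [0.5343 0.0496 0.2   ] [0.5359 0.0654 0.2   ] [0.5608 0.0409 0.2   ]
0.21 [0.5291 0.0506 0.21  ] [0.5306 0.0654 0.21  ] [0.5539 0.0424 0.21  ]
0.22 [0.5239 0.0516 0.22  ] [0.5253 0.0654 0.22  ] [0.5471 0.0439 0.22  ]
```

Request:
play_rows(deltas=[0.018,0.0,-0.2085,0,0.764,0,0.2,0.018,0.05,-0.2085,0,0.764,0,0.2,0.018,0.05,-0.2085,0,0.764,0,0.2,0.018,0.05,-0.2085,0,0.764,0,0.2,0.018,0.05,-0.2085,0,0.764,0,0.2,0.018,0.05,-0.2085,0,0.764,0,0.2,0.018,0.05,-0.2085,0,0.764,0,0.2])

```text
t: 16.0
tcp_pos: [0.5311, -0.1507, 0.1504]
orientation: [-90.0, 0.0, -49.3]
wrist_force: [0.1, 0.0, 0.8]
opening: 0.0513
```

```bash
python3 - <<'E'
from h import *
import json
np.set_printoptions(precision=4,suppress=True)
m=ctrl.camera_model("wrist");im=ctrl.get_image("wrist");s=ctrl.get_state();print(s["tcp_pos"],s["orientation"],s["opening"])
json.dump({k:np.array(v).tolist() for k,v in m.items()},open("w7.json","w"))
cv2.imwrite("pics/w7.png",cv2.convertScaleAbs(im,alpha=1.5))
E
```

```text
[ 0.5313 -0.1508  0.1506] [-89.9918   0.0051 -49.2797] 0.05104359241159239
```

View pics/w7.png

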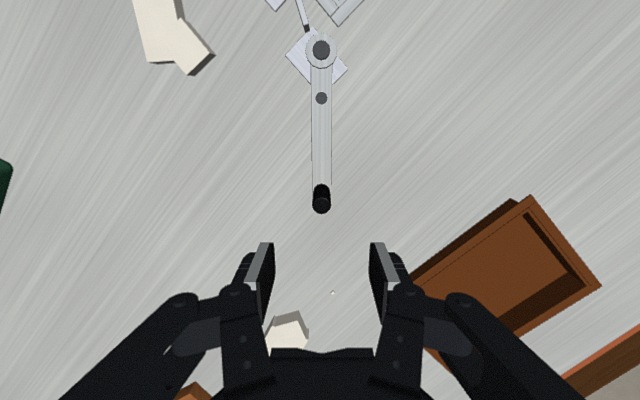

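```bash
python3 - <<'E'
from h import *
import json
np.set_printoptions(precision=4,suppress=True)
m=json.load(open("w7.json"))
k=onz(m,(321,205),.083);p=onz(m,(321,49),.046);print(k,p,np.linalg.norm((k-p)[:2]),np.degrees(np.arctan2(*(k-p)[[1,0]])))
print(onz(m,(321,98),.043))
E
```

```text
[ 0.5324 -0.1527  0.083 ] [ 0.4537 -0.0614  0.046 ] 0.12057942200213122 -49.25279585060829
[ 0.4782 -0.0898  0.043 ]
```

Request:
play_rows(deltas=[0.002,0.05,0,0,0,0,0.2,0.002,0.09,0,0,0,0,0.2,0.002,0.105,0,0,0,0,0.2,0.002,0.1135,0,0,0,0,0.2,0.002,0.1135,0,0,0,0,0.2,0.002,0.1135,0,0,0,0,-1,0.002,0.1135,0,0,0,0,-1,0.002,0.1135,0,0,0,0,-1,0.002,0.1135,0,0,0,0,-1])

```text
t: 17.18
tcp_pos: [0.5334, -0.1539, 0.0381]
orientation: [-89.9, -0.1, -49.4]
wrist_force: [-0.8, 1.0, 6.0]
opening: 0.0141
```

Request:
play_rows(deltas=[0,0,0,0,0,0,-1,0,0,0,0,0,0,-1])

```text
t: 17.42
tcp_pos: [0.5335, -0.1539, 0.0381]
orientation: [-89.9, -0.1, -49.4]
wrist_force: [-0.6, 0.8, 6.2]
opening: 0.0143
```

Request:
play_rows(deltas=[-0.0005,0,0.0105,0,-0.0873,0,-1,-0.0018,0,0.021,0,-0.1745,0,-1,-0.0041,0,0.0313,0,-0.2618,0,-1,-0.0073,0,0.0414,0,-0.3491,0,-1,-0.0113,0,0.0511,0,-0.4363,0,-1,-0.0162,0,0.0605,0,-0.5236,0,-1,-0.0219,0,0.0694,0,-0.6109,0,-1,-0.0283,0,0.0778,0,-0.6981,0,-1,-0.0354,0,0.0856,0,-0.7854,0,-1,-0.0432,0,0.0927,0,-0.8727,0,-1])

```text
t: 18.68
tcp_pos: [0.5753, -0.0623, 0.0381]
orientation: [-90.2, -0.1, 0.6]
wrist_force: [-3.1, -4.8, 6.2]
opening: 0.014
```

Request:
play_rows(deltas=[-0.0005,0,0.0105,0,-0.0873,0,-1,-0.0018,0,0.021,0,-0.1745,0,-1,-0.0041,0,0.0313,0,-0.2618,0,-1,-0.0073,0,0.0414,0,-0.3491,0,-1,-0.0113,0,0.0511,0,-0.4363,0,-1,-0.0162,0,0.0605,0,-0.5236,0,-1,-0.0219,0,0.0694,0,-0.6109,0,-1,-0.0283,0,0.0778,0,-0.6981,0,-1,-0.0354,0,0.0856,0,-0.7854,0,-1,-0.0432,0,0.0927,0,-0.8727,0,-1])

```text
t: 19.92
tcp_pos: [0.5324, 0.03, 0.0381]
orientation: [-90.3, 0.1, 50.6]
wrist_force: [1.1, -6.0, 3.9]
opening: 0.0145
```

Request:
play_rows(deltas=[-0.0002,0,0.0063,0,-0.0524,0,-1,-0.0007,0,0.0126,0,-0.1047,0,-1,-0.0015,0,0.0189,0,-0.1571,0,-1,-0.0026,0,0.0252,0,-0.2094,0,-1,-0.0026,0,0.0252,0,-0.2094,0,-1])

```text
t: 20.55
tcp_pos: [0.511, 0.0444, 0.038]
orientation: [-90.2, 0.1, 62.5]
wrist_force: [-1.0, -5.5, 6.5]
opening: 0.014
```

Request:
play_rows(deltas=[-0.002,0,0.0021,0,-0.0175,0,-1,-0.0035,0,0.0042,0,-0.0349,0,-1,-0.0038,0,0.0063,0,-0.0524,0,-1,-0.0039,0,0.0084,0,-0.0698,0,-1,-0.0041,0,0.0105,0,-0.0873,0,-1])

```text
t: 21.18
tcp_pos: [0.5021, 0.0487, 0.0382]
orientation: [-90.3, -0.4, 67.6]
wrist_force: [6.9, 4.2, 2.1]
opening: 0.0147
```

```bash
cat > f.py <<'E'
from h import *
s=ctrl.get_state();p=s["tcp_pos"][:2]-[.4537,-.0614];a=np.arctan2(p[1],p[0]);F=s["wrist_force"]
print("phi %.2f R %.4f Ft %.2f Fr %.2f yaw %.2f Mz %.2f"%(np.degrees(a),np.hypot(*p),-F[0]*np.sin(a)+F[1]*np.cos(a),F[0]*np.cos(a)+F[1]*np.sin(a),s["orientation"][2],s["moment"][2]))
E
python3 f.py
```

```text
phi 66.27 R 0.1203 Ft -4.62 Fr 6.67 yaw 67.62 Mz -0.25
```

Request:
play_rows(deltas=[0.0018,0,0.0021,0,-0.0175,0,-1,0.0017,0,0.0042,0,-0.0349,0,-1,0.0015,0,0.0063,0,-0.0524,0,-1])

```text
t: 21.55
tcp_pos: [0.4962, 0.051, 0.0381]
orientation: [-90.3, -0.2, 70.6]
wrist_force: [6.0, 0.1, 4.3]
opening: 0.0141
```

```bash
python3 f.py
```

```text
phi 69.32 R 0.1202 Ft -5.58 Fr 2.18 yaw 70.59 Mz -0.20
```

Request:
play_rows(deltas=[0.001,0,0.0021,0,-0.0175,0,-1,0.0009,0,0.0042,0,-0.0349,0,-1])

```text
t: 21.8
tcp_pos: [0.4921, 0.0524, 0.0381]
orientation: [-90.3, -0.0, 72.6]
wrist_force: [4.8, -2.9, 5.2]
opening: 0.0142
```

```bash
python3 f.py
```

```text
phi 71.35 R 0.1201 Ft -5.54 Fr -1.24 yaw 72.56 Mz -0.22
```

Request:
play_rows(deltas=[0,0,0.0021,0,-0.0175,0,-1,0,0,0.0042,0,-0.0349,0,-1])

```text
t: 22.05
tcp_pos: [0.4881, 0.0537, 0.0381]
orientation: [-90.3, -0.0, 74.6]
wrist_force: [4.8, -3.2, 5.6]
opening: 0.0139
```

```bash
python3 f.py
```

```text
phi 73.36 R 0.1201 Ft -5.55 Fr -1.71 yaw 74.55 Mz -0.21
```

Request:
play_rows(deltas=[0,0,0.0021,0,-0.0175,0,-1,0,0,0.0021,0,-0.0175,0,-1])

```text
t: 22.3
tcp_pos: [0.4858, 0.0543, 0.0381]
orientation: [-90.3, -0.0, 75.5]
wrist_force: [2.9, -2.0, 6.5]
opening: 0.0143
```

```bash
python3 f.py
```

```text
phi 74.49 R 0.1201 Ft -3.29 Fr -1.18 yaw 75.54 Mz -0.15
```

Request:
play_rows(deltas=[0,0,0.0021,0,-0.0175,0,-1,0,0,0.0021,0,-0.0175,0,-1])

```text
t: 22.55
tcp_pos: [0.4837, 0.0548, 0.038]
orientation: [-90.2, -0.0, 76.5]
wrist_force: [3.5, -1.9, 6.4]
opening: 0.0144
```

```bash
python3 f.py
```

```text
phi 75.51 R 0.1200 Ft -3.86 Fr -0.95 yaw 76.55 Mz -0.16
```

Request:
play_rows(deltas=[0,0,0.001,0,-0.009,0,-1,0,0,0.001,0,-0.009,0,-1])

```text
t: 22.8
tcp_pos: [0.4829, 0.055, 0.0381]
orientation: [-90.3, -0.0, 77.1]
wrist_force: [3.7, -2.6, 5.9]
opening: 0.0144
```

```bash
python3 f.py
```

```text
phi 75.92 R 0.1200 Ft -4.24 Fr -1.61 yaw 77.05 Mz -0.22
```

Request:
play_rows(deltas=[0,0,0.001,0,-0.009,0,-1,0,0,0.002,0,-0.018,0,-1])

```text
t: 23.05
tcp_pos: [0.481, 0.0555, 0.038]
orientation: [-90.3, -0.0, 78.1]
wrist_force: [3.0, -2.5, 7.0]
opening: 0.0142
```

```bash
python3 f.py
```

```text
phi 76.87 R 0.1200 Ft -3.50 Fr -1.70 yaw 78.08 Mz -0.29
```

Request:
play_rows(deltas=[0,0,0.001,0,-0.009,0,-1,0,0,0.002,0,-0.018,0,-1])

```text
t: 23.3
tcp_pos: [0.479, 0.0559, 0.038]
orientation: [-90.3, -0.0, 79.1]
wrist_force: [4.5, -1.7, 5.4]
opening: 0.0143
```

```bash
python3 f.py
```

```text
phi 77.83 R 0.1200 Ft -4.73 Fr -0.71 yaw 79.11 Mz -0.31
```

```bash
cat >> f.py <<'E'
print("tau %.3f"%((-F[0]*np.sin(a)+F[1]*np.cos(a))*np.hypot(*p)+s["moment"][2]))
E
python3 f.py
```

```text
phi 77.83 R 0.1200 Ft -4.73 Fr -0.71 yaw 79.11 Mz -0.31
tau -0.881
```

Request:
play_rows(deltas=[0,0,0.001,0,-0.0087,0,-1,0,0,0.002,0,-0.0174,0,-1])

```text
t: 23.55
tcp_pos: [0.477, 0.0563, 0.0381]
orientation: [-90.3, -0.0, 80.1]
wrist_force: [4.3, -3.2, 5.4]
opening: 0.0142
```

```bash
python3 f.py
```

```text
phi 78.78 R 0.1200 Ft -4.85 Fr -2.28 yaw 80.11 Mz -0.30
tau -0.887
```

Request:
play_rows(deltas=[0,0,0.0005,0,-0.0044,0,-1,0,0,0.001,0,-0.0087,0,-1])

```text
t: 23.8
tcp_pos: [0.4762, 0.0565, 0.0381]
orientation: [-90.3, 0.0, 80.6]
wrist_force: [3.6, -2.8, 5.7]
opening: 0.0141
```

```bash
python3 f.py
```

```text
phi 79.20 R 0.1200 Ft -4.07 Fr -2.05 yaw 80.59 Mz -0.26
tau -0.750
```

Request:
play_rows(deltas=[0,0,0.0005,0,-0.0044,0,-1,0,0,0.001,0,-0.0087,0,-1])

```text
t: 24.05
tcp_pos: [0.4753, 0.0566, 0.0381]
orientation: [-90.3, 0.0, 81.1]
wrist_force: [4.2, -2.8, 6.1]
opening: 0.0142
```

```bash
python3 f.py
```

```text
phi 79.63 R 0.1200 Ft -4.59 Fr -1.96 yaw 81.09 Mz -0.33
tau -0.882
```

Request:
play_rows(deltas=[0,0,0.0005,0,-0.0044,0,-1,0,0,0.001,0,-0.0087,0,-1])

```text
t: 24.3
tcp_pos: [0.4746, 0.0567, 0.0381]
orientation: [-90.3, 0.0, 81.6]
wrist_force: [4.9, -1.9, 4.3]
opening: 0.0142
```

```bash
python3 f.py
```

```text
phi 79.98 R 0.1200 Ft -5.12 Fr -1.01 yaw 81.58 Mz -0.37
tau -0.983
```

Request:
play_rows(deltas=[0,0,0.0005,0,-0.0044,0,-1,0,0,0.001,0,-0.0087,0,-1])

```text
t: 24.55
tcp_pos: [0.474, 0.0569, 0.0381]
orientation: [-90.3, 0.0, 82.1]
wrist_force: [6.5, -2.6, 4.3]
opening: 0.0139
```

```bash
python3 f.py
```

```text
phi 80.27 R 0.1200 Ft -6.84 Fr -1.43 yaw 82.08 Mz -0.41
tau -1.235
```

Request:
play_rows(deltas=[0,0,0.0005,0,-0.0044,0,-1,0,0,0.001,0,-0.0087,0,-1])

```text
t: 24.8
tcp_pos: [0.4733, 0.057, 0.0381]
orientation: [-90.4, 0.0, 82.6]
wrist_force: [7.8, -3.2, 2.8]
opening: 0.0142
```

```bash
python3 f.py
```

```text
phi 80.58 R 0.1200 Ft -8.21 Fr -1.93 yaw 82.56 Mz -0.46
tau -1.440
```

Request:
play_rows(deltas=[0,0,0.0005,0,-0.0044,0,-1,0,0,0.001,0,-0.0087,0,-1])

```text
t: 25.05
tcp_pos: [0.4728, 0.057, 0.0381]
orientation: [-90.4, 0.0, 83.1]
wrist_force: [8.4, -2.4, 2.1]
opening: 0.0142
```

```bash
python3 f.py
```

```text
phi 80.84 R 0.1200 Ft -8.64 Fr -1.06 yaw 83.05 Mz -0.54
tau -1.571
```

Request:
play_rows(deltas=[0,0,-0.001,0,0.0087,0,-1,0,0,-0.002,0,0.0174,0,-1])

```text
t: 25.3
tcp_pos: [0.4727, 0.0571, 0.038]
orientation: [-90.2, 0.0, 82.1]
wrist_force: [2.0, -1.4, 9.3]
opening: 0.0145
```

```bash
python3 f.py
```

```text
phi 80.87 R 0.1200 Ft -2.16 Fr -1.05 yaw 82.08 Mz -0.16
tau -0.418
```

Request:
play_rows(deltas=[0,0,-0.0006,0,0.005,0,-1,0,0,-0.0006,0,0.005,0,0,0,0,-0.0006,0,0.005,0,0.2,0,0,-0.0006,0,0.005,0,0.2,0,0,-0.0006,0,0.005,0,0.2,0,-0.04,-0.0006,0,0.005,0,0.2,0,-0.09,-0.0006,0,0.005,0,0.2,0.02,-0.15,-0.0006,0,0.005,0,0.2,0.04,-0.17,-0.0006,0,0.005,0,0.2,0.04,-0.17,-0.0006,0,0.005,0,0.2])

```text
t: 26.55
tcp_pos: [0.4781, 0.0979, 0.2087]
orientation: [-90.2, -0.0, 82.0]
wrist_force: [-0.2, -0.1, -0.5]
opening: 0.0511
```

```bash
python3 - <<'E'
from h import *
import json
m=ctrl.camera_model("wrist");im=ctrl.get_image("wrist");s=ctrl.get_state();print(s["tcp_pos"],s["orientation"],s["opening"],s["wrist_force"])
json.dump({k:np.array(v).tolist() for k,v in m.items()},open("w8.json","w"))
cv2.imwrite("pics/w8.png",cv2.convertScaleAbs(im,alpha=1.5))
E
```

```text
[0.47681766 0.09723355 0.20701386] [-9.00508675e+01  8.05467827e-03  8.19277475e+01] 0.05121966981285361 [-0.06016087  0.5151405  -0.06857549]
```

View pics/w8.png

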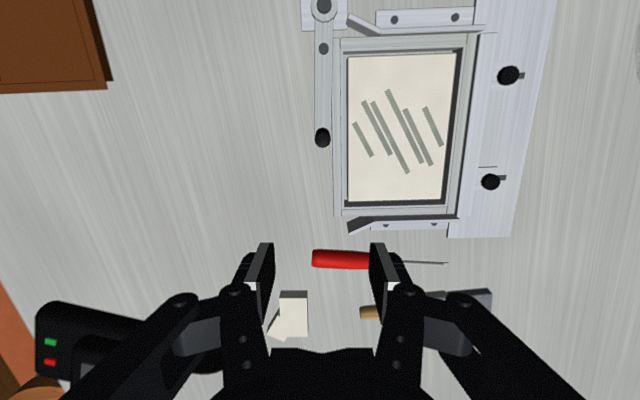

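```bash
python3 - <<'E'
from h import *
import json
np.set_printoptions(precision=4,suppress=True)
m=json.load(open("w8.json"))
k=onz(m,(322,137),.083);P=np.array([.4537,-.0614]);v=k[:2]-P
print("knob",k,np.hypot(*v),"phi",np.degrees(np.arctan2(v[1],v[0])))
a,b=onz(m,(344,38),.03),onz(m,(334,215),.03);print("far lip",a,b,"yaw",-np.arctan2(b[0]-a[0],b[1]-a[1]))
a,b=onz(m,(475,33),.03),onz(m,(455,215),.03);print("near lip",a,b,"yaw",-np.arctan2(b[0]-a[0],b[1]-a[1]))
a,b=onz(m,(487,33),.036),onz(m,(457,218),.036);print("stop front",a,b,"yaw",-np.arctan2(b[0]-a[0],b[1]-a[1]))
E
```

```text
knob [0.4718 0.0535 0.083 ] 0.11633189167819345 phi 81.0510444604026
far lip [ 0.4367 -0.0354  0.03  ] [0.4714 0.1581 0.03  ] yaw -0.17743995600702578
near lip [ 0.3047 -0.0211  0.03  ] [0.3228 0.1787 0.03  ] yaw -0.0903897262441985
stop front [ 0.2958 -0.0187  0.036 ] [0.3229 0.1801 0.036 ] yaw -0.13553984087184148
```

```bash
python3 -c "
from h import *
print(ctrl.job_done())"
```

```text
the job is handed in; nothing more can be done
None
```

I pulled the tray into the bay and swung the clamp closed behind it. The job was handed in at about 26.6 s of the 72 s; no verdict is reported.

- **Drawing in:** I hooked the fingertips behind the far lip and slid the tray in at 4–5 N. It stopped dead about 2.5 mm past the mid-setting of the stop. I pressed to about 12 N at the wrist and held for about half a second with the clamp still open at about 2.3 rad.
- **Clamping:** I pinched the knob and swung the clamp round. First touch came at about 0.08 rad, and I went about 0.02 rad past it. The torque about the pivot rose from about 0.8 Nm to 1.57 Nm, which I work out as roughly 21 N on the tray. I eased off the load before opening the fingers and moved the gripper clear.
- **Last checks:** The final wrist picture showed the knob had not moved on release (81.05° against 80.87° before). The near lip gave a tray angle of -0.090 rad, against -0.10 for the bay, and sat against the stop. The tile looked to be lying in the tray. None of the loose pieces in view looked moved, though I compared them only by eye. Wrist force was close to zero.

**Checks that disagreed:**
- The far-lip reading in the last picture (-0.177 rad) disagreed with the near lip. I put this down to the clamp arm covering that corner.
- The stop bar front read -0.136 rad in the same picture.
- A lip measurement before clamping put the tray 3.8 mm off the middle line, more than the 3 mm the rails allow, so I treated it as measuring error.
- The fingertips sat 19–26 mm behind the TCP rather than 11 mm ahead as `ctrl.finger_overhang` says. My first approach passed just over the lip without touching it, so I set the depth from the measured tips.

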